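Shut the solvent box and open the safety cap

TASK

Push the pine box's fallen drop front up until it is fully shut, so that drips stay in the box; then press the bottle's black safety cap down, keep it pressed while turning it counter-clockwise, and lift it off. Finish while still gripping the cap, level and still, straight above the open bottle with about 6 cm of clear air between the cap and the neck: do not put it down or let go. Leave the front shut and the other gear where it lies.

Things in the scene. Friction and masses are not known exactly. Their poses are not given: they have to be found in the camera images.
- caddy: open-topped pine box screwed to the bench, 150 mm deep (x), 250 mm wide (y), walls 10 mm thick and 85 mm high, floor 10 mm; origin at the centre of its underside, x to its back wall. It has no front wall: the front (x = -75 mm in its frame) is closed by the flap. The bottle and a wax tin stand in it, one towards each side
- flap (a joint): angle of the box's drop front (rad): 0 = upright and shut against the box (a stop), growing to 1.3 as it falls open towards the robot. Pine board 10 mm thick, 248 mm wide, 75 mm tall, hinged along its lower edge 12 mm above the bench at x = -75 mm in the box's frame. Starts half fallen, between 0.4 and 0.9; the stiff hinge (0.09 N m) stays where it is left
- flap_edge (a point): middle of the flap's upper edge, on its outer face (which looks at the robot when shut), 75 mm from the hinge line; moves with the flap. Shut, that face is at x = -85 mm in the box's frame and the edge 87 mm above the bench. A few newtons push it up; move along its arc about the hinge, as a straight level push on the edge can jam
- bottle: squat aluminium solvent bottle, 72 mm across, shoulders from 80 to 96 mm above its base, fixed fast in the box so that it neither turns nor lifts; origin at the centre of its base, 10 mm above the bench, z up. Its x axis is the cap's direction when locked
- neck_top (a point): centre of the neck's top, 115.5 mm above the bottle's base. Two lugs lock the cap until it is pushed down 4 to 6.5 mm (bottom stop) against a spring (8 N at rest, 13 N right down). Kept down, it turns counter-clockwise seen from above and is free to lift from 52 to 78 degrees (aim for 65; a stop ends the turn). Cap off, a sprung disc stands 8.5 mm above this point
- cap: black round ribbed safety cap, 54 mm across (55 over the ribs), 33 mm high; origin at the centre of its underside, z up; its top 18 mm are solid: grip across the diameter in any direction. Locked, its underside is 107 mm above the bottle's base (top 150 mm above the bench) and its x lies along the bottle's x. 30 g; about 1 mm of play sideways. How it opens: see neck_top
- wax_tin: round steel tin, 68 mm across, 28 mm high, standing loose in the box beside the bottle; origin at the centre of its underside; leave alone
- carabiner_a: silver carabiner lying on the bench, 100 x 58 x 10 mm, origin at the centre of its underside; leave alone
- carabiner_b: the same, beside the box on its left; leave alone
- carabiner_c: the same, beside the box on its right; leave alone
- belay_device: blue belay device, about 95 x 44 x 30 mm, on the bench, origin under its body; leave alone
- nut_tool: flat steel nut tool, 200 mm long, 5 mm thick, on the bench; origin near its middle; leave alone
- headlamp: grey headlamp with a toggle switch on top, 50 x 90 x 50 mm, on the bench; origin at the centre of its underside; leave alone
Not all that is in view belongs to the job. Of the things like the cap, leave any that is blue, orange or red; of the rest the larger one is meant.

How it is judged (in metres and radians):
On the way, in this order (a step that is already met when the one before it is completed fails the run):
1. the drop front is pushed up until shut (value of joint flap below 0.08 rad), for 0.2 s.
2. the cap is pressed down, front still shut (z of cap in the frame of bottle below 0.1035 m and value of joint flap below 0.1 rad), for 0.05 s.
3. the cap is lifted clear of the neck in the gripper (z of cap in the frame of neck_top above 0.02 m and contact force between the fingers and cap above 1 N), for 0.2 s.
At the end, for the whole second after the job is handed in: the fingers hold the cap (more than 1 N), still, within 0.3 rad of level, its underside 30 to 120 mm above the neck's top and its centre within 30 mm of the bottle's axis, touching neither bottle nor box; the drop front is shut within 0.1 rad (z of cap in the frame of neck_top between 0.03 and 0.12 m and horizontal distance between cap and neck_top below 0.03 m and angle between cap's own z axis and vertical below 0.3 rad and contact force between the fingers and cap above 1 N and contact force between cap and bottle below 0.1 N and contact force between cap and caddy below 0.1 N and linear speed of cap below 0.03 m/s and value of joint flap below 0.1 rad); the arm keeps its last pose, push and grip.
It fails at once if any of the other gear (carabiners, wax tin, belay device, nut tool, headlamp) is pushed more than 30 mm from its place (distance of any of carabiner_a, carabiner_b, carabiner_c, wax_tin, belay_device, nut_tool, headlamp from where it was at the start of the episode above 0.03 m).
It also fails if it takes over 48 s, if anything falls off the work surface, if the arm or the gripper's body presses on something with over 40 N, if the wrist force passes 120 N, or if a joint passes its speed limit or range.

ROBOT

A 6-joint arm with a two-finger parallel gripper is mounted at the origin on the work surface. World frame = base frame: x ahead of the robot, y to its left, z up, the work surface at z = 0. Lengths are in mm, angles in rad, forces in N, time in s.
With the tool pointing down it reaches from about 325 to 900 mm from the base axis. Payload 6.1 kg.
Tool frame: the origin (TCP) lies midway between the tips of the shut fingers; the grasp point (between the pads) lies 19 mm behind it; z points along the fingers, y is the line along which they close (so a half turn about z gives the same grasp; the last joint's range is limited). The gripper opens to 87 mm and grips with 3 to 60 N. Pads are 19 mm wide; open, the fingers measure 117 mm over their backs; the gripper's body (75 mm by 190 mm) begins 51 mm behind the grasp point.
Start: joints at [-1.319, 0.22, 1.526, -0, 1.395, -0.126], TCP at [230.54, -580.919, 222.538] pointing down, gripper open.
Joint ranges: [-2.98, 2.98], [-0.91, 2.08], [0.09, 2.57], [-1.24, 4.39], [0.2, 2.65], [-2.68, 2.68]. Speed limits (rad/s): [2.57, 2.57, 3.01, 3.14, 3.14, 3.14].

INTERFACE

Orientations are given as [roll, pitch, yaw] about the fixed x, y, z axes, in that order (R = Rz(yaw) Ry(pitch) Rx(roll)).
In Python, from cell import robot, read_camera, get_calibration, finder gives the robot as it stands.
- The arm moves only by the tool jog_arm, never from a script. Its argument "commands" is a list of rows, each a list of 5 numbers: the opening, from 0 (shut) to 1 (fully open), then the shift along the tool's x, y, z in mm, then the turn about the tool's z in degrees. A call has 1 to 8 rows; each row is the pose to reach, as a shift and turn from the pose commanded when the call began, along the tool's axes at that moment; what a row does not reach only later rows make up. A row lasts 1/8 s, in which the tool goes at most 62.5 mm and 10.7 degrees, less where a joint would pass 70% of its speed; a pose out of reach is approached as far as the arm can. A call with a gripper value outside its range is refused whole. The fingers move at their own pace and stop on an object; the grip force is fixed at half the most. Time passes only in rows, so rows that repeat a pose let the fingers close. It gives the time, the measured TCP pose, the force, the opening and the grip force at its end, in the units of the state.
- robot.observe(): the state, without advancing time (a new reading comes with each control period).
- read_camera(name): name is "scene" or "side" or "wrist"; returns (picture, depth): 384x512x3 uint8, blue, green, red; 384x512 float32, mm along the optical axis (not along the pixel's ray), 0 where there is no reading.
- get_calibration(name): a dict with "camera_matrix" (3x3 intrinsics, pixels), "origin" and "orientation" of the camera in the world; the wrist camera has in their place "T_tool_cam" (4x4, takes a point from camera to tool coordinates, whose origin is the TCP and whose axes are the flange's). Camera axes: x right, y up, looking along -z (the intrinsics and any distortion apply to the point x, -y, -z); pixel columns grow to the right and rows downward; lengths in mm; the calibration is good to about 2 mm. A picture is of the moment at which its call begins: read the wrist's pose just before it. get_calibration takes no time and is no camera call.
- robot.close_job(): hands the job in; it is judged then, once.
Trained networks look in the newest picture that a camera, given by its name, has taken for a name from the list of things; names that differ only in an ending like _2 or _b are one class to them, and where a whole thing is asked for, a point or a joint stands for the part that bears it (a point fixed in the world has none). Each returns a list of dicts, best first, with "conf" (0 to 1); they miss things now and then, are a little off and sometimes report something else, mostly with a low value. They report only what shows in the picture. A call takes as long as a camera call. They do not tell look-alikes from the thing itself.
- finder.search_frame(camera, target): "rect" ([centre column, centre row, width, height] in pixels, round what is visible of it).
- finder.trace(camera, target): "region" (384x512 bool, what is visible of it) and "rect" ([centre column, centre row, width, height] in pixels, round what is visible of it).
The state is a dict: "clock": time; "joints": joint angles; "dq": joint speeds; "joint_torque": joint torques, N m; "position": TCP position; "orientation": TCP orientation; "contact_force": force on the tool from outside, world axes, zero at the start; "torque": the same for the moment, N m; "grip_width": finger opening in mm; "finger_force": force on a finger pad.
Only numpy, scipy, OpenCV 4.12 (cv2) and the standard library are available. Lean on these libraries where they do the work, as an engineer would, in place of code of your own. Each camera call takes 0.05 s, during which the arm holds its last target. There are 200 camera calls.

## Working session

There is one attempt and no reset: what is moved stays moved. The work goes in short steps, Python scripts to look and compute and a tool call to move; the robot and the scene stay as the last step left them, time stands still between calls to the robot, and variables do not carry over. Pictures are saved under pics/ and viewed, at most 10 in all, crops included, and the job is handed in when it is done.

Besides the shell and the picture viewer there is one more tool, called after "Call:" as name([rows], argument=value, ...), one row to a line, values as JSON. jog_arm: Moves the arm, as the interface text tells. Its arguments: {"type":"object","properties":{"commands":{"type":"array","items":{"type":"array","items":{"type":"number"}}}},"required":["commands"]}

```bash
mkdir -p pics; cat > h.py <<'E'
import numpy as np, cv2
from scipy.spatial.transform import Rotation as R
from cell import robot, read_camera, get_calibration, finder
def pose(cam):
    c=get_calibration(cam)
    if 'T_tool_cam' in c:
        s=robot.observe(); T=np.eye(4); T[:3,:3]=R.from_euler('xyz',s['orientation']).as_matrix(); T[:3,3]=s['position']
        return c, T@np.array(c['T_tool_cam'])
    T=np.eye(4); o=np.array(c['orientation']); T[:3,:3]=o if o.shape==(3,3) else R.from_euler('xyz',o).as_matrix(); T[:3,3]=c['origin']
    return c,T
def look(cam):
    c,T=pose(cam); im,d=read_camera(cam); K=np.array(c['camera_matrix'])
    v,u=np.mgrid[:384,:512]
    dist=c.get('distortion',c.get('dist_coeffs'))
    p=cv2.undistortPoints(np.stack([u,v],-1).reshape(-1,1,2).astype(float),K,None if dist is None else np.array(dist,float)).reshape(384,512,2)
    P=np.stack([p[...,0]*d,-p[...,1]*d,-d],-1)@T[:3,:3].T+T[:3,3]
    P[d==0]=np.nan
    return im,d,P
E
python3 - <<'E'
from h import *
for n in ['scene','side','wrist']:
    c=get_calibration(n); print(n,c)
ims=[]
for n in ['scene','side']:
    im,d,P=look(n); ims.append(im); np.save(n+'P.npy',P)
    for t in ['cap','flap','bottle','caddy','wax_tin']:
        for r in finder.trace(n,t)[:3]:
            q=P[r['region']]; q=q[~np.isnan(q[:,0])]
            print(n,t,round(r['conf'],2),np.round(r['rect']),len(q),np.round(np.median(q,0)),np.round(np.percentile(q,[3,97],axis=0)).tolist())
    cv2.imwrite(f'pics/{n}.png',cv2.resize(im,(768,576)))
E
```

```text
scene {'camera_matrix': array([[374.1572162 ,   0.        , 254.86354233],
       [  0.        , 374.1572162 , 191.54587623],
       [  0.        ,   0.        ,   1.        ]]), 'origin': array([1225.35042029,  241.32346111,  941.71315606]), 'orientation': array([0.70164835, 0.01493773, 1.87232466])}
side {'camera_matrix': array([[454.44272404,   0.        , 252.71930776],
       [  0.        , 454.44272404, 201.5972163 ],
       [  0.        ,   0.        ,   1.        ]]), 'origin': array([ -99.73802614, 1084.07893005,  947.74636238]), 'orientation': array([ 0.98841354, -0.00752051, -2.60433748])}
wrist {'camera_matrix': array([[296.70288822,   0.        , 262.79368305],
       [  0.        , 296.70288822, 196.02587934],
       [  0.        ,   0.        ,   1.        ]]), 'T_tool_cam': array([[-3.42547220e-04,  9.51814465e-01,  3.06674269e-01,
         8.47833375e+01],
       [ 9.99998744e-01, -1.48577629e-04,  1.57810803e-03,
        -1.22433749e+00],
       [ 1.54763098e-03,  3.06674425e-01, -9.51813218e-01,
        -1.61342666e+02],
       [ 0.00000000e+00,  0.00000000e+00,  0
[... 921 characters left out ...]
3.  14.] 197 [ 388. -111.   32.] [[366.0, -144.0, 6.0], [411.0, -98.0, 38.0]]
side cap 0.62 [265. 249.  17.  13.] 272 [433.  86.  32.] [[411.0, 52.0, 5.0], [462.0, 103.0, 38.0]]
side cap 0.54 [198. 228.   8.  12.] 107 [688. 112.  25.] [[673.0, 91.0, 8.0], [708.0, 126.0, 30.0]]
side flap 0.75 [281. 208.  32.  48.] 316 [486. -97.  58.] [[456.0, -231.0, 18.0], [527.0, 1.0, 77.0]]
side bottle 0.56 [248. 201.  21.  19.] 261 [577. -26.  91.] [[559.0, -55.0, 59.0], [615.0, -11.0, 107.0]]
side caddy 0.65 [259. 203.  73.  63.] 2289 [568. -69.  49.] [[469.0, -231.0, 9.0], [660.0, 29.0, 88.0]]
side wax_tin 0.56 [260. 198.  10.  18.] 149 [ 597. -154.   38.] [[581.0, -184.0, 12.0], [632.0, -129.0, 43.0]]
```

View pics/scene.png

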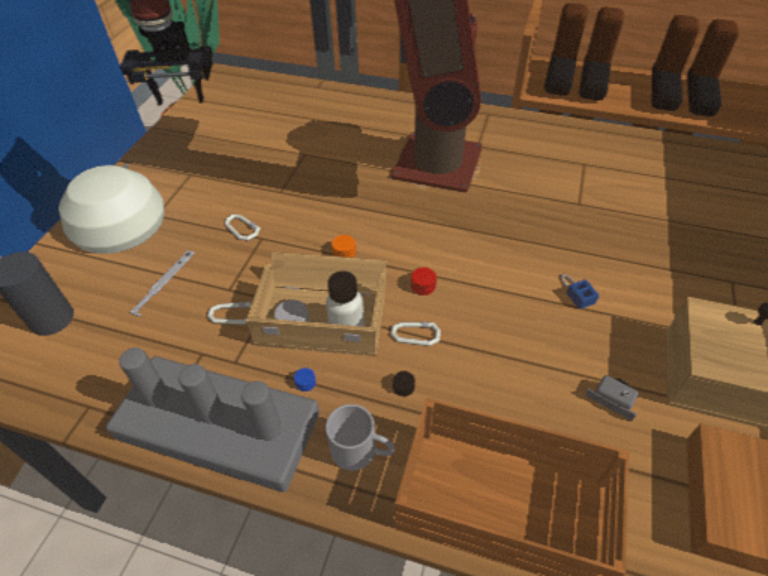

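View pics/side.png

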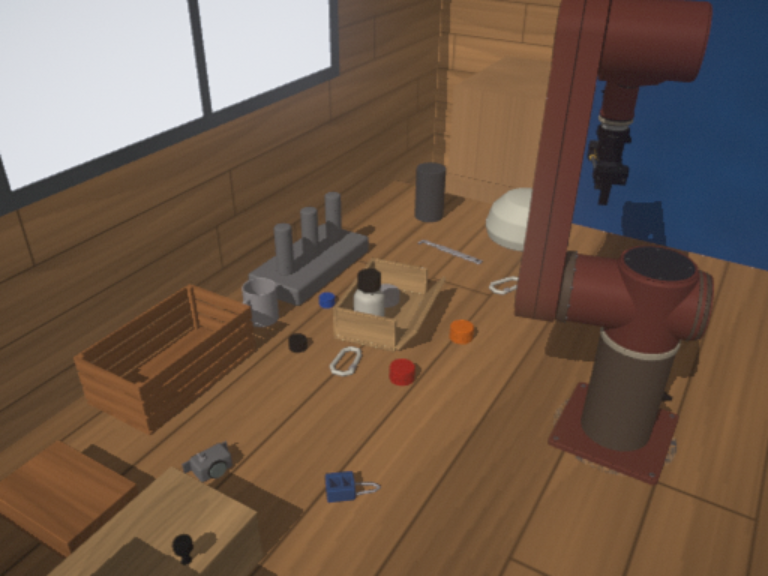

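```bash
python3 - <<'E'
from h import *
P=np.load('sceneP.npy')
x,y,z=P[...,0],P[...,1],P[...,2]
# cap top
m=(z>142)&(z<156)&(abs(x-606)<50)&(abs(y+42)<50)
q=P[m][:,:2].astype(np.float32); print('captop',m.sum(),cv2.minEnclosingCircle(q),np.median(P[m],0),q.mean(0))
# walls top
m=(z>79)&(z<91)&(abs(x-580)<160)&(abs(y+105)<160)&~((abs(x-606)<50)&(abs(y+42)<50))
q=P[m]; print('walls',m.sum(),cv2.minAreaRect(q[:,:2].astype(np.float32)))
far=q[q[:,0]>640]; print('backwall fit', np.polyfit(far[:,1],far[:,0],1), far[:,:2].min(0),far[:,:2].max(0))
from h import finder
for n in ['scene','side']:
    P=np.load(n+'P.npy')
    r=finder.trace(n,'flap')[0]['region']
    r=cv2.erode(r.astype(np.uint8),np.ones((3,3)))>0
    q=P[r]; q=q[~np.isnan(q[:,0])]
    for _ in range(4):
        c=np.median(q,0); c=q.mean(0); u,s,v=np.linalg.svd(q-c,full_matrices=False); d=(q-c)@v[2]; q=q[abs(d)<max(2,2*np.median(abs(d)))]
    print(n,'flap',len(q),c,'normal',v[2],'angle',np.arctan2(abs(v[2][2]),np.hypot(*v[2][:2])),'long',v[0],np.percentile(q,[1,99],axis=0).tolist())
E
```

```text
captop 239 ((597.6365356445312, -47.00053787231445), 28.240690231323242) [598.91861388 -47.05596972 148.856829  ] [598.5016   -47.185062]
walls 495 ((596.0885009765625, -104.75837707519531), (149.97021484375, 250.13491821289062), 10.368294715881348)
backwall fit [-1.04645458e-01  6.53040226e+02] [ 640.02709966 -223.17523687] [689.32441269  29.77088759]
scene flap 750 [ 496.71669387 -131.92779623   46.13666178] normal [0.80700994 0.15142655 0.57079327] angle 0.6074716433794515 long [-0.20953064  0.9771008   0.03702621] [[461.53953822565643, -237.47932568865915, 15.088668666676785], [532.406590541595, -14.585786242324959, 70.7535567456474]]
side flap 150 [483.72929768 -94.95901397  58.93222208] normal [0.79659993 0.15520026 0.58424432] angle 0.6239486201402422 long [-0.18067142  0.98343063 -0.01490104] [[457.0306981178062, -207.31664845030656, 33.37080714633474], [514.7067393572605, 0.22361992644755968, 77.25209377962241]]
```

The black cap on the bottle is at scene px (342,288) and the flap at about (320,272), leaning towards the robot. The small black cap at (403,383) and the orange, red and blue ones are decoys.

```bash
cat >> h.py <<'E'
def axes():
    s=robot.observe(); return s,R.from_euler('xyz',s['orientation']).as_matrix()
def shift(p,toolx=None):
    s,M=axes(); print('t',s['clock'],'pos',np.round(s['position'],1),'toolx',np.round(M[:,0],3),'z',np.round(M[:,2],3),'F',np.round(s['contact_force'],1),'q',np.round(s['joints'],2))
    print(' shift',np.round(M.T@(np.array(p)-s['position']),1))
    if toolx is not None:
        a=M.T@np.array([np.cos(toolx),np.sin(toolx),0]); print(' turn deg',np.degrees(np.arctan2(a[1],a[0])))
CC=np.array([596.1,-104.8]);YAW=np.radians(10.4)
CX=np.array([np.cos(YAW),np.sin(YAW)]);CY=np.array([-CX[1],CX[0]])
def cad(x,y,z): return np.r_[CC+x*CX+y*CY,z]
def edge(th): return -75-10*np.cos(th)-75*np.sin(th), 12+75*np.cos(th)-10*np.sin(th)
E
python3 - <<'E'
from h import *
shift(cad(-155,0,150),YAW)
shift(cad(-155,0,150),YAW+np.pi)
P=np.load('sceneP.npy').reshape(-1,3)
m=(P[:,0]>200)&(P[:,0]<520)&(P[:,1]<-140)&(P[:,1]>-600)&(P[:,2]>60)&(P[:,2]<200); q=P[m]; print(m.sum(), np.percentile(q,[0,5,50,95,100],axis=0).round())
print([np.round((t,)+edge(t)) for t in (.65,.6,.4,.2,0)])
E
```

```text
t 0.7 pos [ 230.6 -580.9  222.6] toolx [ 0.929  0.369 -0.   ] z [ 0. -0. -1.] F [ 0.7 -0.4 -0.1] q [-1.32  0.22  1.53 -0.    1.39 -0.13]
 shift [ 363.4 -337.9   72.6]
 turn deg 11.24722805544236
t 0.7 pos [ 230.6 -580.9  222.6] toolx [ 0.929  0.369 -0.   ] z [ 0. -0. -1.] F [ 0.7 -0.4 -0.1] q [-1.32  0.22  1.53 -0.    1.39 -0.13]
 shift [ 363.4 -337.9   72.6]
 turn deg -168.75277194455762
283 [[ 406. -600.   60.]
 [ 428. -599.   61.]
 [ 487. -230.   68.]
 [ 503. -147.   79.]
 [ 511. -140.   86.]]
[array([   1., -128.,   66.]), array([   1., -126.,   68.]), array([   0., -113.,   77.]), array([   0., -100.,   84.]), array([  0., -85.,  87.])]
```

Call:
jog_arm([
  [0, 50, -45, 10, 3],
  [0, 100, -90, 20, 6],
  [0, 150, -135, 30, 9],
  [0, 200, -180, 40, 11],
  [0, 245, -225, 50, 11],
  [0, 290, -270, 60, 11],
  [0, 330, -305, 70, 11],
  [0, 363, -338, 72, 11],
])

```text
clock: 1.7
position: [443.1, -132.3, 150.5]
orientation: [3.141, -0.0, 0.185]
contact_force: [1.1, -0.7, 0.4]
grip_width: 15.2
finger_force: 0.0
```

Call:
jog_arm([
  [0, 0, 0, 0, 0],
  [0, 0, 0, 0, 0],
])

```text
clock: 1.95
position: [442.7, -134.4, 150.9]
orientation: [3.141, 0.0, 0.187]
contact_force: [0.2, 0.2, 0.2]
grip_width: 1.4
finger_force: 0.0
```

```bash
python3 - <<'E'
from h import *
shift(cad(-150,0,52),YAW)
im,d,P=look('wrist'); cv2.imwrite('pics/w1.png',cv2.resize(im,(768,576)))
for t in ['cap','flap']:
    for r in finder.trace('wrist',t)[:2]:
        q=P[r['region']]; q=q[~np.isnan(q[:,0])]
        print(t,round(r['conf'],2),np.round(r['rect']),len(q),np.round(np.percentile(q,[3,50,97],axis=0)).tolist())
        if t=='flap': e=q[q[:,2]>np.percentile(q[:,2],97)-6]; print(((e[:,:2]-CC)@CX).round()[:400:20],e[:400:20,2].round())
x,y,z=P[...,0],P[...,1],P[...,2]
m=(z>142)&(z<156)&(abs(x-600)<50)&(abs(y+46)<50); q=P[m]
if len(q): print('captop',m.sum(),cv2.minEnclosingCircle(q[:,:2].astype(np.float32)),q.mean(0))
m=(z>79)&(z<91)&(abs(x-580)<160)&(abs(y+105)<160)&~((abs(x-606)<50)&(abs(y+42)<50))
print(cv2.minAreaRect(P[m][:,:2].astype(np.float32)))
E
```

```text
t 1.95 pos [ 442.7 -134.4  150.9] toolx [ 0.983  0.186 -0.   ] z [ 0.    -0.001 -1.   ] F [0.2 0.2 0.2] q [-0.46 -0.11  2.01 -0.    1.24  0.92]
 shift [ 6.2 -1.5 98.9]
 turn deg 0.3246477701504056
cap 0.9 [249. 231.  55.  53.] 1679 [[374.0, -147.0, 3.0], [403.0, -120.0, 32.0], [416.0, -102.0, 33.0]]
cap 0.84 [ 60. 154.  75.  51.] 3419 [[415.0, 48.0, 5.0], [440.0, 67.0, 32.0], [462.0, 96.0, 34.0]]
flap 0.69 [263. 140. 303.  66.] 17961 [[457.0, -237.0, 13.0], [492.0, -123.0, 50.0], [528.0, -9.0, 72.0]]
[-115. -117. -117. -116. -118. -118. -118. -118. -118. -117. -117. -117.
 -117. -117. -117. -119. -119. -118. -118. -118.] [66. 67. 66. 67. 68. 68. 67. 67. 67. 67. 67. 68. 67. 67. 67. 68. 67. 68.
 68. 68.]
((553.5994873046875, -111.2098388671875), (72.56669616699219, 251.13519287109375), 10.713506698608398)
```

View pics/w1.png

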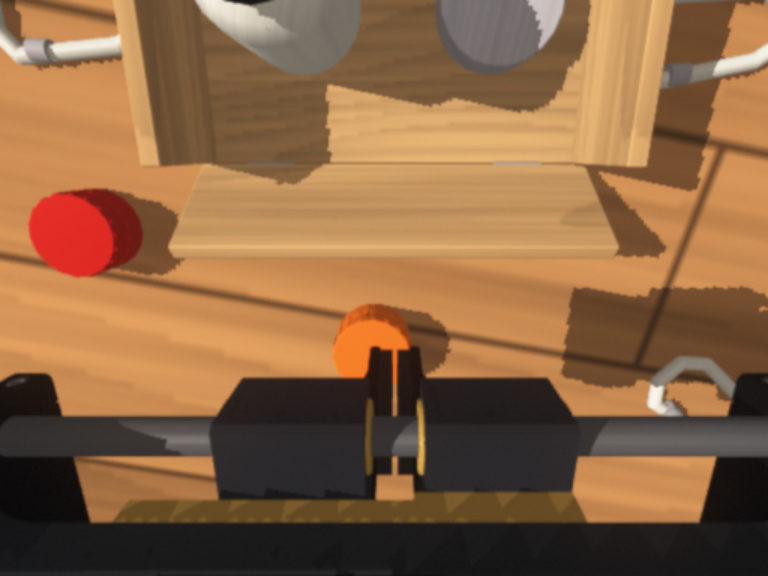

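The flap's top edge runs along row ~250 in the wrist view. The fingers stand clear of the orange cap and in line with the flap's middle.

Call:
jog_arm([
  [0, 6, -2, 50, 0],
  [0, 6, -2, 98, 0],
  [0, 6, -2, 98, 0],
])

```text
clock: 2.48
position: [444.3, -130.8, 49.3]
orientation: [-3.136, 0.007, 0.183]
contact_force: [-0.9, -0.1, 0.1]
grip_width: 0.4
finger_force: 0.0
```

Call:
jog_arm([
  [0, 8, 0, 0, 0],
  [0, 15, 0, 0, 0],
  [0, 21, 0, -5, 0],
  [0, 27, 0, -9, 0],
  [0, 34, 0, -13, 0],
  [0, 40, 0, -16, 0],
  [0, 46, 0, -18, 0],
  [0, 51, 0, -19, 0],
])

```text
clock: 3.48
position: [498.0, -121.5, 71.5]
orientation: [-3.141, 0.002, 0.186]
contact_force: [-14.7, -4.7, 2.0]
grip_width: 0.1
finger_force: 7.5
```

Call:
jog_arm([
  [0, 2, 0, 0, 0],
  [0, 4, 0, 0, 0],
  [0, 4, 0, 0, 0],
])

```text
clock: 3.85
position: [498.1, -121.5, 71.4]
orientation: [-3.14, 0.01, 0.187]
contact_force: [-19.6, -2.4, 13.8]
grip_width: 0.3
finger_force: 9.9
```

```bash
cat > fl.py <<'E'
from h import *
shift(cad(-94.5,0,71),YAW)
for n in ['scene']:
    im,d,P=look(n)
    r=finder.trace(n,'flap')
    if r:
        q=P[cv2.erode(r[0]['region'].astype(np.uint8),np.ones((3,3)))>0]; q=q[~np.isnan(q[:,0])]
        c=np.c_[(q[:,:2]-CC)@CX,(q[:,:2]-CC)@CY,q[:,2]]
        c=c[(abs(c[:,1])<120)&(c[:,0]<-50)]
        A=np.polyfit(c[:,2],c[:,0],1); print(r[0]['conf'],len(c),np.percentile(c,[3,50,97],axis=0).round().tolist(),'theta',np.arctan(-A[0]))
E
python3 fl.py
```

```text
t 3.85 pos [ 498.1 -121.5   71.4] toolx [ 0.983  0.186 -0.01 ] z [-0.01 -0.   -1.  ] F [-19.6  -2.4  13.8] q [-0.39  0.13  1.94 -0.    1.09  1.  ]
 shift [4.9 1.3 0.3]
 turn deg 0.29185039502270393
0.58 835 [[-82.0, -105.0, 18.0], [-78.0, -23.0, 60.0], [-75.0, 103.0, 87.0]] theta 0.015558493813622298
```

Call:
jog_arm([
  [0, -12, 0, 0, 0],
  [0, -25, 0, 0, 0],
  [0, -25, 0, -60, 0],
  [1, -25, 0, -120, 0],
  [1, -10, 0, -170, 0],
  [1, -10, 0, -170, 0],
  [1, -10, 0, -170, 0],
])

```text
clock: 4.82
position: [492.0, -122.7, 241.1]
orientation: [-3.141, 0.0, 0.186]
contact_force: [-1.1, 0.5, -0.9]
grip_width: 32.5
finger_force: 0.0
```

```bash
python3 fl.py; python3 - <<'E'
from h import *
im,d,P=look('wrist'); cv2.imwrite('pics/w2.png',cv2.resize(im,(640,480)))
for r in finder.trace('wrist','cap')[:3]:
    q=P[r['region']]; q=q[~np.isnan(q[:,0])]; print(r['conf'],np.round(r['rect']),np.median(q,0))
x,y,z=P[...,0],P[...,1],P[...,2]
m=(z>140)&(z<158)&(abs(x-600)<45)&(abs(y+46)<45); q=P[m]
if len(q):
    (cx,cy),rr=cv2.minEnclosingCircle(q[:,:2].astype(np.float32)); print(cx,cy,rr,np.median(q,0),len(q)); shift([cx,cy,180],YAW)
E
```

```text
t 4.825 pos [ 492.  -122.7  241.1] toolx [ 0.983  0.185 -0.   ] z [-0.  0. -1.] F [-1.1  0.5 -0.9] q [-0.4  -0.08  1.81  0.    1.41  0.98]
 shift [ 11.2   1.3 170.1]
 turn deg 0.2533424655193098
0.74 773 [[-82.0, -106.0, 20.0], [-78.0, -28.0, 60.0], [-75.0, 103.0, 87.0]] theta 0.008956378151513567
0.75 [196.  58.  74.  82.] [593.85081024 -48.60770106 149.3888791 ]
0.73 [113. 180.  52.  43.] [440.50979846  69.67364002  32.30735742]
0.61 [253. 237.  39.  50.] [ 396.08029351 -125.35117439   32.07050812]
593.6292724609375 -46.83369445800781 27.787954330444336 [594.34873818 -47.61206654 149.43091326] 4166
t 5.025 pos [ 491.3 -122.5  239.8] toolx [ 0.983  0.185 -0.003] z [-0.003  0.001 -1.   ] F [0.4 0.5 0.2] q [-0.4  -0.08  1.81  0.    1.41  0.98]
 shift [114.6 -55.3  59.6]
 turn deg 0.23768053623206967
```

View pics/w2.png

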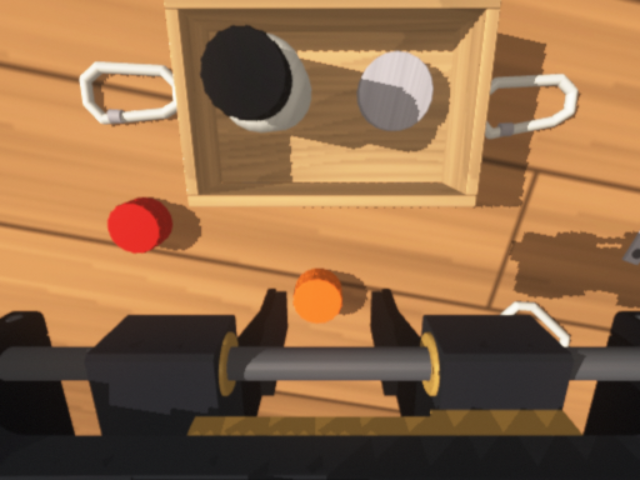

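The front is shut, and the black cap sits at wrist px (246,72). Next I move over it and grip.

Call:
jog_arm([
  [1, 40, -19, 0, 0],
  [1, 80, -38, 10, 0],
  [1, 115, -55, 20, 0],
  [1, 115, -55, 40, 0],
  [1, 115, -55, 60, 0],
  [1, 115, -55, 60, 0],
])

```text
clock: 5.78
position: [592.6, -47.8, 178.4]
orientation: [-3.14, 0.006, 0.185]
contact_force: [-0.3, 0.0, 0.1]
grip_width: 86.4
finger_force: 0.0
```

```bash
python3 - <<'E'
from h import *
shift([595,-47,121],YAW); print(robot.observe()['grip_width'])
im,d,P=look('scene')
x,y,z=P[...,0],P[...,1],P[...,2]
cv2.imwrite('pics/s2.png',cv2.resize(im[120:260,150:330],(720,560),interpolation=cv2.INTER_CUBIC))
E
```

```text
t 5.775 pos [592.6 -47.8 178.4] toolx [ 0.983  0.184 -0.006] z [-0.006  0.001 -1.   ] F [-0.3  0.   0.1] q [-0.21  0.19  1.65 -0.    1.31  1.17]
 shift [ 2.8 -0.2 57.4]
 turn deg 0.19166032066745542
86.43014935604943
```

View pics/s2.png

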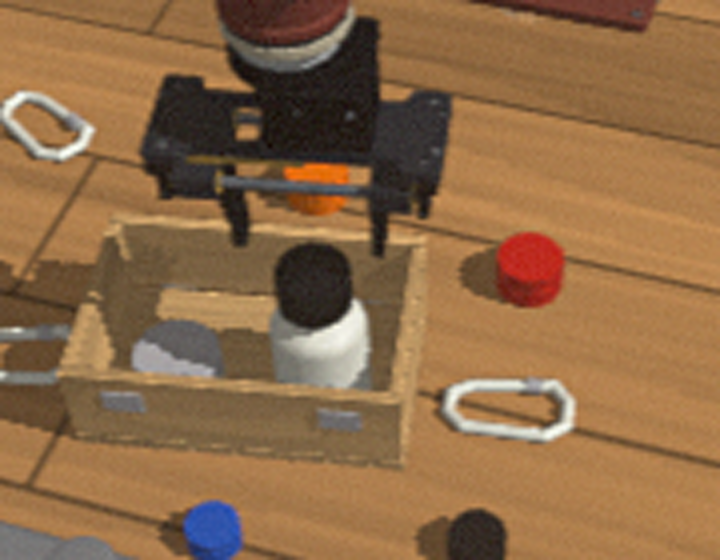

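The open fingers (crop px 240 and 380) straddle the cap at 312. Descend and grip.

Call:
jog_arm([
  [1, 2, 0, 20, 0],
  [1, 2, 0, 40, 0],
  [1, 2, 0, 57, 0],
  [1, 2, 0, 57, 0],
  [0, 2, 0, 57, 0],
  [0, 2, 0, 57, 0],
  [0, 2, 0, 57, 0],
  [0, 2, 0, 57, 0],
])

```text
clock: 6.82
position: [597.5, -47.4, 125.1]
orientation: [3.141, -0.001, 0.186]
contact_force: [2.2, -8.9, 0.1]
grip_width: 54.9
finger_force: 4.3
```

Call:
jog_arm([
  [0, 0, 0, 0, 0],
  [0, 0, 0, 0, 0],
  [0, 0, 0, 0, 0],
])

```text
clock: 7.2
position: [597.6, -47.7, 125.1]
orientation: [3.141, -0.001, 0.186]
contact_force: [0.1, -3.4, 2.6]
grip_width: 53.3
finger_force: 30.0
```

Call:
jog_arm([
  [0, 0, 0, 2, 0],
  [0, 0, 0, 4, 0],
  [0, 0, 0, 6, 0],
  [0, 0, 0, 6, 0],
  [0, 0, 0, 6, 0],
])

```text
clock: 7.82
position: [597.7, -47.7, 120.5]
orientation: [3.14, -0.001, 0.186]
contact_force: [-4.8, -4.1, 11.6]
grip_width: 53.4
finger_force: 30.0
```

Call:
jog_arm([
  [0, 0, 0, 2, 0],
  [0, 0, 0, 3, 0],
  [0, 0, 0, 3, 0],
])

```text
clock: 8.2
position: [597.7, -47.7, 118.5]
orientation: [3.14, -0.001, 0.186]
contact_force: [-6.5, -2.7, 15.9]
grip_width: 53.2
finger_force: 30.0
```

Call:
jog_arm([
  [0, 0, 0, 0.5, -9],
  [0, 0, 0, 0.5, -18],
  [0, 0, 0, 0.5, -27],
  [0, 0, 0, 0.5, -36],
  [0, 0, 0, 0.5, -45],
  [0, 0, 0, 0.5, -54],
  [0, 0, 0, 0.5, -63],
  [0, 0, 0, 0.5, -66],
])

```text
clock: 9.2
position: [597.6, -45.5, 118.5]
orientation: [3.141, -0.002, 1.341]
contact_force: [-8.6, 4.1, 20.8]
grip_width: 53.5
finger_force: 30.0
```

Call:
jog_arm([
  [0, 0, 0, 0, 0],
  [0, 0, 0, 0, 0],
])

```text
clock: 9.45
position: [597.6, -45.5, 118.4]
orientation: [3.141, -0.002, 1.338]
contact_force: [-9.2, 4.7, 20.3]
grip_width: 53.5
finger_force: 30.0
```

```bash
python3 - <<'E'
from h import *
shift([597.7,-47.7,118.5],YAW); s=robot.observe(); print(s['torque'],s['finger_force'],s['grip_width'])
E
```

```text
t 9.45 pos [597.6 -45.5 118.4] toolx [0.23  0.973 0.002] z [ 0.001  0.002 -1.   ] F [-9.2  4.7 20.3] q [-0.21  0.25  1.69  0.    1.2   0.02]
 shift [-2.1  0.6 -0.1]
 turn deg 66.28010124298378
[0.68621627 1.56543604 0.03963379] 30.001863209108706 53.45665089421642
```

Call:
jog_arm([
  [0, 0, 0, -4, 0],
  [0, 0, 0, -8, 0],
  [0, 0, 0, -12, 0],
  [0, 0, 0, -14, 0],
  [0, 0, 0, -14, 0],
])

```text
clock: 10.07
position: [596.8, -47.0, 128.6]
orientation: [-3.141, -0.0, 1.338]
contact_force: [-0.1, 0.5, -0.4]
grip_width: 53.8
finger_force: 30.0
```

Call:
jog_arm([
  [0, 0, 0, -10, 0],
  [0, 0, 0, -22, 0],
  [0, 0, 0, -36, 0],
  [0, 0, 0, -50, 0],
  [0, 0, 0, -60, 0],
  [0, 0, 0, -65, 0],
  [0, 0, 0, -65, 0],
  [0, 0, 0, -65, 0],
])

```text
clock: 11.08
position: [596.9, -47.1, 193.5]
orientation: [-3.141, 0.0, 1.338]
contact_force: [0.2, 0.3, -0.2]
grip_width: 53.8
finger_force: 30.0
```

```bash
python3 fl.py; python3 - <<'E'
from h import *
s=robot.observe(); print(s['finger_force'],s['grip_width'])
im,d,P=look('scene'); cv2.imwrite('pics/s3.png',cv2.resize(im[120:260,150:330],(720,560),interpolation=cv2.INTER_CUBIC))
for n in ['scene','side']:
  im,d,P=look(n)
  for r in finder.trace(n,'cap')[:4]:
    q=P[r['region']]; q=q[~np.isnan(q[:,0])]; print(n,round(r['conf'],2),np.round(r['rect']),np.percentile(q,[3,50,97],axis=0).round().tolist())
E
```

```text
t 11.075 pos [596.9 -47.1 193.5] toolx [ 0.231  0.973 -0.   ] z [-0.001  0.    -1.   ] F [ 0.2  0.3 -0.2] q [-0.21  0.18  1.63 -0.    1.33  0.02]
 shift [-94.4 -73.8 122.6]
 turn deg 66.24563611521658
0.57 618 [[-81.0, -107.0, 19.0], [-78.0, -31.0, 48.0], [-75.0, 104.0, 86.0]] theta 0.006524418475517002
29.999917191598797 53.27505397961168
scene 0.75 [267. 256.  17.  20.] [[662.0, 85.0, -1.0], [699.0, 104.0, 24.0], [715.0, 121.0, 27.0]]
scene 0.64 [230. 176.  12.  17.] [[583.0, -43.0, 190.0], [609.0, -31.0, 212.0], [624.0, -22.0, 220.0]]
scene 0.63 [203. 252.  10.  18.] [[724.0, -97.0, 1.0], [746.0, -78.0, 22.0], [760.0, -62.0, 25.0]]
scene 0.55 [283. 190.  19.  16.] [[420.0, 56.0, 1.0], [451.0, 79.0, 31.0], [466.0, 100.0, 34.0]]
side 0.78 [268. 250.  17.  13.] [[411.0, 52.0, 4.0], [433.0, 87.0, 32.0], [461.0, 103.0, 37.0]]
side 0.72 [244. 171.  14.  19.] [[572.0, -323.0, 12.0], [597.0, -31.0, 214.0], [792.0, -20.0, 223.0]]
side 0.61 [199. 230.   8.  16.] [[674.0, 90.0, 4.0], [687.0, 112.0, 23.0], [707.0, 124.0, 29.0]]
side 0.51 [218. 200.  13.  12.] [[719.0, -93.0, 2.0], [734.0, -72.0, 22.0], [757.0, -58.0, 28.0]]
```

View pics/s3.png

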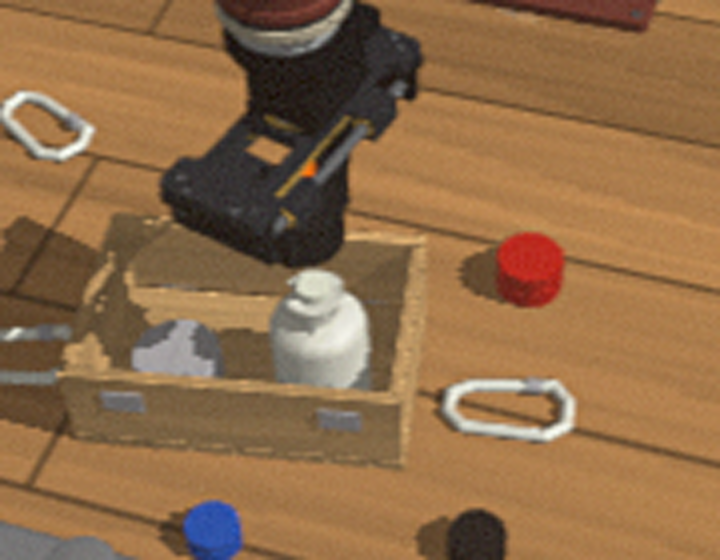

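The bottle is open, with its neck at crop px (315,290). The cap is held above it with its underside at z ≈ 186 mm, about 60 mm over the neck, and the front is shut.

```bash
python3 -c "
from cell import robot; print(robot.close_job())"
```

```text
the job is handed in; nothing more can be done
None
```

The job is handed in, but the hand-in gave no verdict: the front measured shut (about 0.01 rad), and the cap is off, gripped level at 30 N and centred about 60 mm above the open bottle.

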